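# Cap the yellow spares pot and bring it to the front of the sound desk's carousel

## Robot

A 6-joint arm with a two-finger parallel gripper is mounted at the origin on the work surface. World frame = base frame: x ahead of the robot, y to its left, z up, the work surface at z = 0. Lengths are in m, angles in rad, forces in N, time in s.
With the tool pointing down it reaches from about 0.3 to 0.875 m from the base axis. Payload 4.2 kg.
Tool frame: the origin (TCP) lies on the centre line of the jaws, within the pads' length; the fingertips stand 25 mm ahead of it and the grasp point (between the pads) lies 6 mm ahead of it (env.tips_ahead is the distance from the TCP to the fingertips, in m); z points along the fingers, y is the line along which they close (so a half turn about z gives the same grasp; the last joint's range is limited). The gripper opens to 85 mm and grips with 20 to 120 N. Pads are 22 mm wide; open, the fingers measure 114 mm over their backs; the gripper's body (76 mm by 85 mm) begins 54 mm behind the grasp point. The pads swing forward as they close: fully open they stand 13 mm farther back than shut.
Start: joints at [1.134, 0.32, 1.565, -0, 1.257, -0.02], TCP at [0.233, 0.526, 0.256] pointing down, gripper open.
Joint ranges: [-3.11, 3.11], [-0.84, 2.01], [0.21, 2.61], [-1.34, 4.49], [0.05, 2.63], [-2.56, 2.56]. Speed limits (rad/s): [2.57, 2.57, 3.14, 3.14, 3.14, 3.14].

## Interface

Orientations are given as a rotation vector (axis times angle).
In Python, from cell import env, cams gives the robot as it stands.
- The arm moves only by the tool jog_arm, never from a script. Its argument "targets" is a list of rows, each an object of numbers: "wx", "wy", "wz": the turn, a rotation vector about the tool's x, y, z in degrees; "x", "y", "z": the shift along the tool's x, y, z in m; "claw": the finger opening in m, from 0 to 0.0854. A call has 1 to 5 rows; each row is the pose to reach, as a shift and turn from the pose commanded when the call began, along the tool's axes at that moment; what a row does not reach only later rows make up. A row lasts 1/12 s, in which the tool goes at most 41.7 mm and 7.16 degrees, less where a joint would pass 70% of its speed; a pose out of reach is approached as far as the arm can. A call with a gripper value outside its range is refused whole. The fingers move at their own pace and stop on an object; the grip force is fixed at half the most. Time passes only in rows, so rows that repeat a pose let the fingers close. It gives the time, the measured TCP pose, the force, the opening and the grip force at its end, in the units of the state.
- env.get_obs(): the state, without advancing time (a new reading comes with each control period).
- cams.get_image(name): name is "side" or "top"; returns the picture (384x512x3 uint8, red, green, blue); there is no depth.
- cams.camera_model(name): a dict with "fx", "fy", "cx", "cy" (pixels), "T" (4x4, takes a point from camera to world coordinates). Camera axes: x right, y down, z forward; pixel columns grow to the right and rows downward; lengths in m; the calibration is good to about 2 mm. A picture is of the moment at which its call begins. camera_model takes no time and is no camera call.
- env.hand_in(): hands the job in; it is judged then, once.
Trained networks look in the newest picture that a camera, given by its name, has taken for a name from the list of things; names that differ only in an ending like _2 or _b are one class to them, and where a whole thing is asked for, a point or a joint stands for the part that bears it (a point fixed in the world has none). Each returns a list of dicts, best first, with "conf" (0 to 1); they miss things now and then, are a little off and sometimes report something else, mostly with a low value. They report only what shows in the picture. A call takes as long as a camera call. They do not tell look-alikes from the thing itself.
- cams.find_in(camera, target): "extent" ([left, top, width, height] in pixels, round what is visible of it).
- cams.regions_of(camera, target): "region" (384x512 bool, what is visible of it) and "extent" ([left, top, width, height] in pixels, round what is visible of it).
- cams.place_of(camera, target): "at" ([column, row] in pixels: a listed point, or the origin of a listed thing).
The state is a dict: "time": time; "joint_pos": joint angles; "dq": joint speeds; "joint_efforts": joint torques, N m; "ee_pos": TCP position; "tool_rot": TCP orientation; "ft_force": force on the tool from outside, world axes, zero at the start; "wrist_torque": the same for the moment, N m; "grip_width": finger opening in m; "grip_force": force on a finger pad.
Only numpy, scipy, OpenCV 4.12 (cv2) and the standard library are available. Lean on these libraries where they do the work, as an engineer would, in place of code of your own. Each camera call takes 0.05 s, during which the arm holds its last target. There are 200 camera calls.

## Task

Put the yellow cap, rim down, fully onto the open yellow-banded pot of the spares carousel where that pot stands, and let go of the cap. Then turn the carousel gently until the capped yellow pot stands at the white pointer on the base, and finish with the gripper still holding the carousel there (by the pot or its cap, for instance), so that it stays still; do not let go at the end. Leave the other things on the table where they are.

Things in the scene. Friction and masses are not known exactly. Their poses are not given: they have to be found in the camera images.
- caddy_base: fixed black round base of the carousel, 216 mm across and 18 mm high, standing on the table. Its origin lies on the table on the carousel's vertical turning axis. Its -x axis points to the front: there a 44 mm wide, 10 mm high black tongue with a white pointer reaches out to 155 mm from the axis
- carousel: plywood turntable, 230 mm across, top 30 mm above the table, turning over a full turn either way on the axis of caddy_base, slight friction (0.05 N m), no spring. Origin on the axis at table height. Four grey pots are fixed on it, 80 mm from the axis: yellow band (-x side), red (-y), blue (+x), green (+y). Red, green have fixed caps, 50 mm wide, tops at 101 mm. Hub 32 mm wide, top at 42 mm
- yellow_mouth (a point): centre of the open mouth of the yellow-banded pot, 97 mm above the table, 80 mm from the turning axis; turns with the carousel, z up. All pots have a body 52 mm across, from 30 to 75 mm above the table (the shoulder, banded in colour). The open yellow and blue ones have a white neck above it, 41 mm across, narrowing to 37 mm at the mouth
- front_spot (a point): fixed point above the base, 80 mm from the turning axis in the direction of the white pointer and 97 mm above the table: where yellow_mouth is when the pot stands at the pointer
- yellow_cap: loose yellow cap, 50 mm across outside, 45 mm inside, 24 mm high, its top 4 mm thick, about 30 g, lying rim down on the table. Origin: centre of its underside, in the plane of the rim; z points out of its closed top. No thread: fully on, its top rests on the mouth, its rim 77 mm and its top 101 mm above the table. The capped pot can be pinched across cap and body
- blue_cap: a blue cap like the yellow one (50 mm across, 24 mm high) lying rim up, its flat top on the table; origin: centre of its underside. Not needed
- tape_roll: roll of black tape lying flat, 110 mm outside, 76 mm hole, 48 mm high; origin: centre of its underside
- torch: blue hand torch lying down, about 170 mm long and 44 mm high; origin on the table under its middle; y axis towards the lens
- microphone: black hand microphone with a steel ball grille, lying down, 200 mm long, 49 mm high; origin on the table under its middle; x axis towards the grille
- beltpack: black radio beltpack lying flat, 100 x 64 x 22 mm; origin: centre of its underside
- highlighter: green marker pen with a black cap, 100 x 20 x 14 mm; origin: centre of its underside, x along it
- cue_book: closed cue book, 210 x 150 x 13 mm; origin: centre of its underside, x along its longer side
Things that resemble listed ones, but are neither listed nor needed, are in the scene too. There is more than one size of the yellow_cap; the one meant has the size given above.

How it is judged:
By the outcome, as a careful person would: the job done as asked, in the order asked, and still so for the second after the job is handed in, while the arm keeps its last pose, push and grip.
It also fails if it takes over 61 s, if anything falls off the work surface, if the arm or the gripper's body presses on something with over 40 N, if the wrist force passes 120 N, or if a joint passes its speed limit or range.

## Working session

There is one attempt and no reset: what is moved stays moved. The work goes in short steps, Python scripts to look and compute and a tool call to move; the robot and the scene stay as the last step left them, time stands still between calls to the robot, and variables do not carry over. Pictures are saved under pics/ and viewed, at most 10 in all, crops included, and the job is handed in when it is done.

Besides the shell and the picture viewer there is one more tool, called after "Call:" in YAML: its name, and indented under it one key for each argument. jog_arm: Moves the arm, as the interface text tells. Its arguments: {"type":"object","properties":{"targets":{"type":"array","items":{"type":"object","properties":{"wx":{"type":"number"},"wy":{"type":"number"},"wz":{"type":"number"},"x":{"type":"number"},"y":{"type":"number"},"z":{"type":"number"},"claw":{"type":"number"}}}}},"required":["targets"]}

```bash
mkdir -p pics; ls; cat > h.py <<'E'
import numpy as np, cv2
from cell import env, cams
from scipy.spatial.transform import Rotation as R
def save(cam,name,crop=None,scale=1):
    im=cams.get_image(cam)[:,:,::-1]
    if crop: l,t,w,h=crop; im=im[t:t+h,l:l+w]
    cv2.imwrite('pics/'+name,cv2.resize(im,None,fx=scale,fy=scale,interpolation=cv2.INTER_CUBIC))
def ray(cam,p):
    m=cams.camera_model(cam);T=np.array(m['T'])
    d=T[:3,:3]@np.array([(p[0]-m['cx'])/m['fx'],(p[1]-m['cy'])/m['fy'],1]);return T[:3,3],d
def at_z(cam,p,z):
    o,d=ray(cam,p);return o+d*(z-o[2])/d[2]
def proj(cam,X):
    m=cams.camera_model(cam);T=np.linalg.inv(np.array(m['T']));c=T[:3,:3]@np.array(X)+T[:3,3]
    return np.array([m['fx']*c[0]/c[2]+m['cx'],m['fy']*c[1]/c[2]+m['cy']])
E
python3 - <<'E'
from h import *
np.set_printoptions(precision=3,suppress=True)
a=cams.get_image('top');b=cams.get_image('side')
cv2.imwrite('pics/a.png',np.vstack([a,b])[:,:,::-1][:, :] if 0 else cv2.resize(np.hstack([a,b])[:,:,::-1],(800,300)))
cv2.imwrite('pics/top.png',cv2.resize(a[:,:,::-1],(800,600)))
cv2.imwrite('pics/side.png',cv2.resize(b[:,:,::-1],(800,600)))
for c in('top','side'):
  for n,z in(('yellow_cap',0),('yellow_mouth',.097),('caddy_base',0),('front_spot',.097),('carousel',0),('blue_cap',0)):
    for r in cams.place_of(c,n)[:4]: print(c,n,np.array(r['at']),round(r['conf'],2),at_z(c,r['at'],z))
print(env.get_obs()); print(env.tips_ahead)
for c in('top','side'): print(np.array(cams.camera_model(c)['T']), cams.camera_model(c)['fx'])
E
```

```text
pics
top yellow_cap [334.9 160. ] 0.63 [ 0.673 -0.35   0.   ]
top yellow_cap [300.5 205.4] 0.58 [ 0.501 -0.215  0.   ]
top yellow_cap [312.8 181.3] 0.46 [ 0.592 -0.264  0.   ]
top yellow_mouth [257.7 174. ] 0.83 [ 0.606 -0.054  0.097]
top caddy_base [240.  178.6] 0.74 [0.605 0.011 0.   ]
top caddy_base [256.2 175.2] 0.58 [ 0.617 -0.051  0.   ]
top front_spot [241.5 200.8] 0.95 [0.511 0.004 0.097]
top carousel [235.7 185.3] 0.83 [0.579 0.027 0.   ]
top blue_cap [328.3 221.2] 0.53 [ 0.441 -0.318  0.   ]
top blue_cap [235.3 184.5] 0.45 [0.582 0.029 0.   ]
side yellow_cap [272.5 270.5] 0.59 [ 0.596 -0.262  0.   ]
side yellow_cap [306.2 293.8] 0.59 [ 0.677 -0.345  0.   ]
side yellow_cap [235.3 259.8] 0.58 [ 0.493 -0.214 -0.   ]
side yellow_cap [314.4 181.3] 0.48 [0.798 0.069 0.   ]
side yellow_mouth [264.8 196.4] 0.62 [ 0.601 -0.062  0.097]
side caddy_base [256.9 193.9] 0.63 [0.59  0.035 0.   ]
side front_spot [232.4 186.4] 0.56 [ 0.506 -0.009  0.097]
side carousel [256.6 198.9] 0.55 [0.586 0.013 0.   ]
side blue_cap [220.2 296. ] 0.5 [ 0.441 -0.324  0.   ]
{'time': 0.7, 'joint_pos': array([ 1.134,  0.32 ,  1.565,  0.   ,  1.257, -0.02 ]), 'dq': array([ 0.001, -0.001, -0.   , -0.001,  0.   ,  0.   ]), 'joint_efforts': array([ -0.   , -41.529, -23.438,   0.   ,  -0.   ,   0.   ]), 'ee_pos': array([0.233, 0.526, 0.256]), 'tool_rot': array([0.65 , 3.074, 0.   ]), 'ft_force': array([ 0.019, -0.047, -0.142]), 'wrist_torque': array([ 0.014,  0.031, -0.038]), 'grip_force': 0.0, 'grip_width': 0.08565081941630154}
0.025
[[-0.009 -0.992  0.124  0.359]
 [-1.     0.009 -0.    -0.021]
 [-0.001 -0.124 -0.992  1.613]
 [ 0.     0.     0.     1.   ]] 431.3286821471548
[[ 0.994 -0.092  0.067  0.471]
 [-0.113 -0.738  0.665 -0.815]
 [-0.012 -0.668 -0.744  0.974]
 [ 0.     0.     0.     1.   ]] 380.9711357908333
```

View pics/top.png

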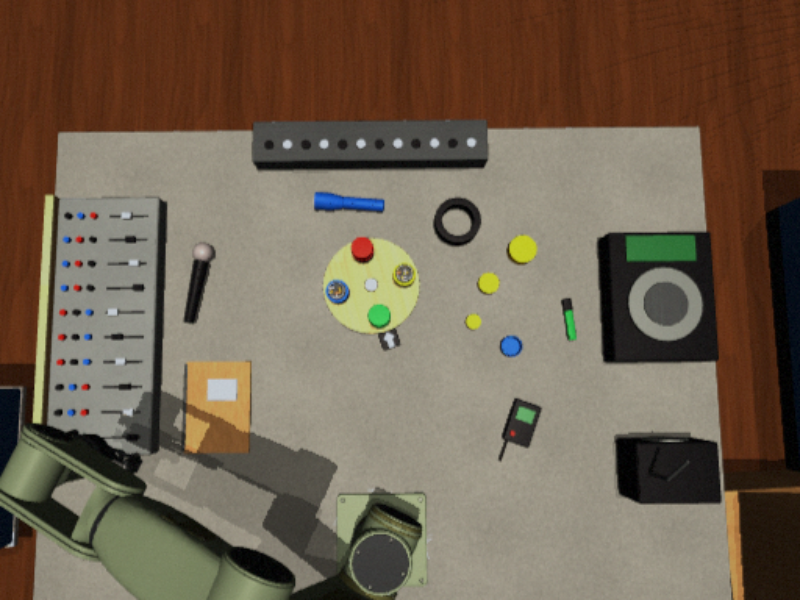

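View pics/side.png

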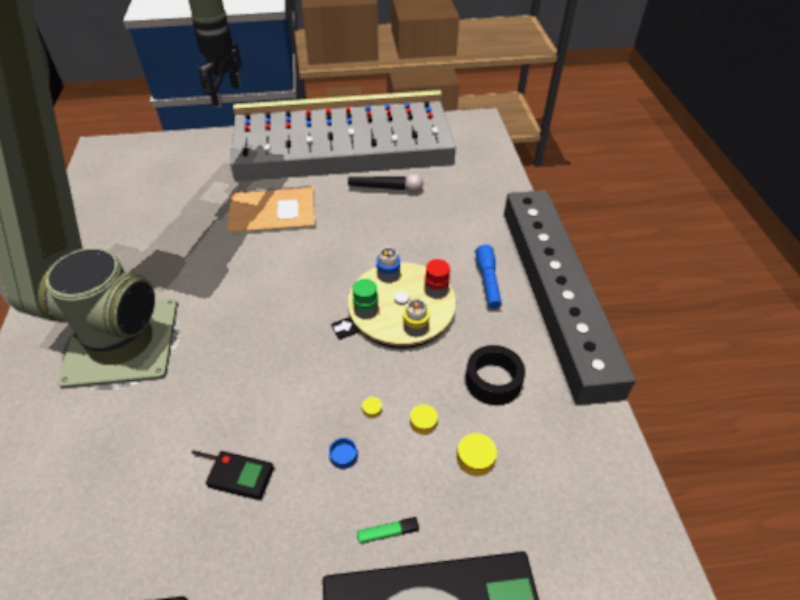

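The yellow caps lie in the top view (800x600 view) at (473,322) small, (488,283) medium and (522,249) large. The carousel hub is at (371,285), the yellow pot at (403,274) and the white pointer at (389,340). I'll measure the diameters next.

```bash
python3 - <<'E'
from h import *
np.set_printoptions(precision=4,suppress=True)
a={c:cams.get_image(c) for c in('top','side')}
for c in a:
  hsv=cv2.cvtColor(a[c],cv2.COLOR_RGB2HSV)
  m=cv2.inRange(hsv,(24,170,90),(34,255,255))
  n,_,st,ce=cv2.connectedComponentsWithStats(m)
  for i in range(1,n):
    if st[i][4]<30: continue
    l,t,w,h,A=st[i]; y=t+h/2
    print(c,ce[i],st[i],'center z.024',at_z(c,ce[i],.024)[:2],'width',np.linalg.norm(at_z(c,(l,y),.02)-at_z(c,(l+w,y),.02)))
  # white/grey hub, mouth
  for nme in('yellow_cap','carousel'):
    for r in cams.regions_of(c,nme)[:4]: print(c,nme,r['extent'],round(r['conf'],2),r['region'].sum())
r=max(cams.regions_of('top','carousel'),key=lambda r:r['region'].sum()) if 0 else None
# turntable disc: pale yellow
hsv=cv2.cvtColor(a['top'],cv2.COLOR_RGB2HSV)
m=cv2.inRange(hsv,(20,50,150),(36,165,255)); n,l,st,ce=cv2.connectedComponentsWithStats(m)
i=1+np.argmax(st[1:,4]); cn=max(cv2.findContours((l==i).astype('u1'),0,1)[0],key=len)
cn=cv2.convexHull(cn); print('disc',st[i],cv2.minEnclosingCircle(cn),at_z('top',cv2.fitEllipse(cn)[0],.03))
print('hub',at_z('top',(237.4,182.4),.042),'side hub',at_z('side',(401.5*.64,298*.64),.042))
i=a['top'][205-40:205+0+20,220:330]
A=a['top'][130:220,200:355][:,:,::-1]; cv2.imwrite('pics/crop.png',cv2.resize(A,None,fx=5,fy=5,interpolation=cv2.INTER_CUBIC))
E
```

```text
top [333.903  159.0802] [326 151  17  18 237] center z.024 [ 0.6719 -0.3418] width 0.0638242662438031
top [257.3556 178.3556] [252 170  14  13  45] center z.024 [ 0.6014 -0.0542] width 0.052324768449309306
top [312.1908 180.8855] [306 175  13  13 131] center z.024 [ 0.5901 -0.2583] width 0.04850654920504093
top [302.4328 205.3433] [298 201  10   9  67] center z.024 [ 0.499  -0.2197] width 0.03705606785464928
top yellow_cap [297.5, 200.5, 8.2, 10.1] 0.62 81
top yellow_cap [323.9, 148.5, 19.9, 21.7] 0.5 274
top yellow_cap [307.0, 173.6, 12.9, 14.1] 0.47 166
top yellow_cap [202.0, 121.4, 44.8, 13.4] 0.33 422
top carousel [204.1, 153.2, 65.3, 61.2] 0.71 3034
top carousel [201.5, 121.7, 44.8, 11.1] 0.65 385
side [265.9348 203.9348] [259 198  16  10  46] center z.024 [ 0.6106 -0.0322] width 0.0522281582667131
side [237.7684 259.6632] [233 255  11  10  95] center z.024 [ 0.4996 -0.2293] width 0.03183198738796593
side [270.67 266.7 ] [263 259  16  16 200] center z.024 [ 0.5901 -0.2634] width 0.045548567557508614
side [304.9526 288.6872] [293 278  24  22 422] center z.024 [ 0.672  -0.3418] width 0.06530146617582255
side yellow_cap [294.4, 278.5, 20.5, 23.8] 0.61 528
side yellow_cap [261.8, 259.6, 18.7, 14.1] 0.6 245
side yellow_cap [229.0, 252.4, 14.5, 14.4] 0.53 128
side carousel [223.1, 159.5, 66.3, 63.6] 0.59 3096
disc [ 206  152   63   62 2161] ((237.1212158203125, 182.27272033691406), 31.16920280456543) [0.5866 0.0211 0.03  ]
hub [0.5843 0.0197 0.042 ] side hub [0.587  0.0125 0.042 ]
```

View pics/crop.png

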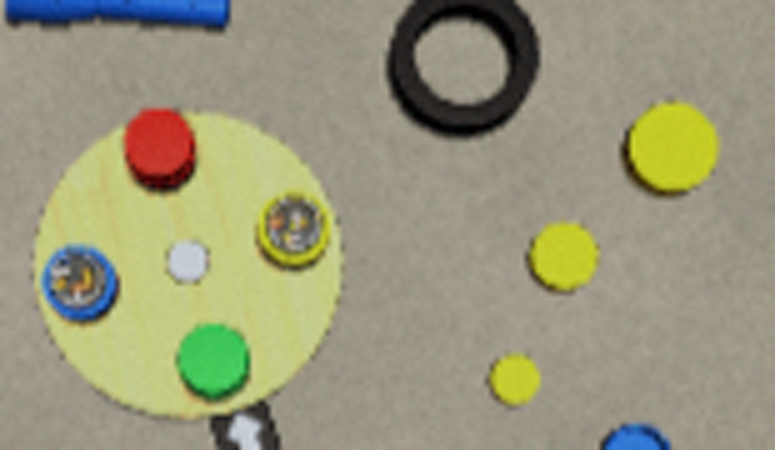

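The medium cap, at crop (565,257) or full-image (313,181), measures about 48 mm. It looks as wide as the fixed 50 mm red cap, while the others are about 64 mm and 35 mm, so it is the one meant. In the crop the yellow mouth is at (293,222), the blue mouth at (80,283), the red cap at (159,140) and the green cap at (214,358).

```bash
cat > go.py <<'E'
import sys
from h import *
def go(x,y,z,psi):
    "shift/turn in tool axes to TCP (x,y,z), tool down, closing line at psi deg (mod 180, nearest)"
    o=env.get_obs(); Rm=R.from_rotvec(o['tool_rot']).as_matrix()
    s=Rm.T@(np.array([x,y,z])-o['ee_pos'])
    c=np.degrees(np.arctan2(Rm[1,1],Rm[0,1])); d=(psi-c+90)%180-90
    yd=np.radians(c+d); Y=np.array([np.cos(yd),np.sin(yd),0]); Z=np.array([0,0,-1.]); G=np.c_[np.cross(Y,Z),Y,Z]
    w=np.degrees(R.from_matrix(Rm.T@G).as_rotvec())
    print('shift',s.round(4),'turn',w.round(1),'psi now',c.round(1),'t',o['time'])
if __name__=='__main__': go(*map(float,sys.argv[1:]))
E
python3 - <<'E'
from h import *
np.set_printoptions(precision=4,suppress=True)
f=lambda p,z:at_z('top',(200+(p[0]+.5)/5-.5,130+(p[1]+.5)/5-.5),z)[:2]
Y,B,Rd,G=f((293,222),.097),f((80,283),.097),f((159,140),.101),f((214,358),.101)
ax=(Y+B+Rd+G)/4; print(Y,B,Rd,G,'axis',(Y+B)/2,(Rd+G)/2)
p=f((244,430),.01)
for q in(Y,B,Rd,G): print(np.linalg.norm(q-ax),np.degrees(np.arctan2(*(q-ax)[::-1])))
print('pointer',p,np.linalg.norm(p-ax),np.degrees(np.arctan2(*(p-ax)[::-1])))
# pointer white in both views
for c,(l,t,w,h) in(('top',(236,205,30,25)),('side',(205,195,30,30))):
  im=cams.get_image(c); hsv=cv2.cvtColor(im,cv2.COLOR_RGB2HSV)
  m=np.zeros(im.shape[:2],'u1'); m[t:t+h,l:l+w]=1
  k=m*((hsv[:,:,2]>190)&(hsv[:,:,1]<30)); ys,xs=np.nonzero(k); 
  if len(xs): 
    q=at_z(c,(xs.mean(),ys.mean()),.01)[:2]; print(c,len(xs),xs.mean(),ys.mean(),q,np.degrees(np.arctan2(*(q-ax)[::-1])),np.linalg.norm(q-ax))
  k=(m*(hsv[:,:,2]<75)); ys,xs=np.nonzero(k); q=at_z(c,(xs.mean(),ys.mean()),.01)[:2]; print('black',len(xs),q)
E
python3 go.py .59 -.259 .15 14
```

```text
[ 0.6059 -0.0559] [0.5635 0.0957] [0.6654 0.0391] [0.5088 0.001 ] axis [0.5847 0.0199] [0.5871 0.02  ]
0.07847390898653303 -75.19930105677194
0.0789879659653355 106.48875937561574
0.08175254942062896 13.538218571059215
0.07941687533655066 -166.15271161989878
pointer [ 0.4638 -0.0197] 0.12835428244818478 -162.01599563511704
top 28 248.89285714285714 217.07142857142858 [ 0.4583 -0.0214] -162.01485171293578 0.13412489912665618
black 73 [ 0.4607 -0.0199]
side 223 215.15695067264573 209.81165919282512 [ 0.445  -0.0251] -162.25782582624564 0.14791394336278496
black 143 [ 0.4807 -0.0146]
shift [-0.6443 -0.573   0.1063] turn [ 0.  -0.  52.1] psi now 66.1 t 1.1
```

The axis is at (0.586, 0.020). The yellow pot is at −75.3° and the pointer at −162°, so the carousel must turn about −87°. I'll move above the cap first.

Call:
jog_arm:
  targets:
    - {"x": -0.644,"y": -0.573,"wz": 52}
    - {"x": -0.644,"y": -0.573,"wz": 52}
    - {"x": -0.644,"y": -0.573,"wz": 52}
    - {"x": -0.644,"y": -0.573,"wz": 52}
    - {"x": -0.644,"y": -0.573,"wz": 52}

```text
schema error: expected keys wx, wy, wz, x, y, z, claw
```

```bash
python3 go.py .59 -.259 .2 14
```

```text
shift [-0.6443 -0.573   0.0563] turn [ 0.  -0.  52.1] psi now 66.1 t 1.1
```

Call:
jog_arm:
  targets:
    - {"x": -0.644,"y": -0.573,"z": 0,"wx": 0,"wy": 0,"wz": 52,"claw": 0.085}
    - {"x": -0.644,"y": -0.573,"z": 0,"wx": 0,"wy": 0,"wz": 52,"claw": 0.085}
    - {"x": -0.644,"y": -0.573,"z": 0,"wx": 0,"wy": 0,"wz": 52,"claw": 0.085}
    - {"x": -0.644,"y": -0.573,"z": 0,"wx": 0,"wy": 0,"wz": 52,"claw": 0.085}
    - {"x": -0.644,"y": -0.573,"z": 0,"wx": 0,"wy": 0,"wz": 52,"claw": 0.085}

```text
time: 1.52
ee_pos: [0.3193, 0.3344, 0.2564]
tool_rot: [1.57, 2.721, 0.001]
ft_force: [0.6, -0.4, 0.8]
grip_width: 0.0852
grip_force: 0.0
```

```bash
python3 go.py .59 -.259 .2 14
```

```text
shift [-0.6493 -0.0624  0.0564] turn [ 0. -0. 16.] psi now 30.0 t 1.5167
```

Call:
jog_arm:
  targets:
    - {"x": -0.649,"y": -0.062,"z": 0,"wx": 0,"wy": 0,"wz": 16,"claw": 0.085}
    - {"x": -0.649,"y": -0.062,"z": 0,"wx": 0,"wy": 0,"wz": 16,"claw": 0.085}
    - {"x": -0.649,"y": -0.062,"z": 0,"wx": 0,"wy": 0,"wz": 16,"claw": 0.085}
    - {"x": -0.649,"y": -0.062,"z": 0,"wx": 0,"wy": 0,"wz": 16,"claw": 0.085}
    - {"x": -0.649,"y": -0.062,"z": 0,"wx": 0,"wy": 0,"wz": 16,"claw": 0.085}

```text
time: 1.93
ee_pos: [0.407, 0.1452, 0.2567]
tool_rot: [1.927, 2.481, 0.002]
ft_force: [0.5, 0.2, -0.4]
grip_width: 0.0852
grip_force: 0.0
```

```bash
python3 go.py .59 -.259 .2 14
```

```text
shift [-0.4369  0.0773  0.0567] turn [ 0.1 -0.   0.3] psi now 14.3 t 1.9333
```

Call:
jog_arm:
  targets:
    - {"x": -0.437,"y": 0.077,"z": 0,"wx": 0,"wy": 0,"wz": 0,"claw": 0.085}
    - {"x": -0.437,"y": 0.077,"z": 0,"wx": 0,"wy": 0,"wz": 0,"claw": 0.085}
    - {"x": -0.437,"y": 0.077,"z": 0,"wx": 0,"wy": 0,"wz": 0,"claw": 0.085}
    - {"x": -0.437,"y": 0.077,"z": 0,"wx": 0,"wy": 0,"wz": 0,"claw": 0.085}
    - {"x": -0.437,"y": 0.077,"z": 0,"wx": 0,"wy": 0,"wz": 0,"claw": 0.085}

```text
time: 2.35
ee_pos: [0.4928, -0.0449, 0.2566]
tool_rot: [1.928, 2.48, 0.001]
ft_force: [0.2, 1.2, -0.1]
grip_width: 0.0846
grip_force: 0.0
```

```bash
python3 go.py .59 -.259 .12 14
```

```text
shift [-0.2314  0.0413  0.1366] turn [0.  0.  0.3] psi now 14.3 t 2.35
```

Call:
jog_arm:
  targets:
    - {"x": -0.231,"y": 0.041,"z": 0.137,"wx": 0,"wy": 0,"wz": 0,"claw": 0.085}
    - {"x": -0.231,"y": 0.041,"z": 0.137,"wx": 0,"wy": 0,"wz": 0,"claw": 0.085}
    - {"x": -0.231,"y": 0.041,"z": 0.137,"wx": 0,"wy": 0,"wz": 0,"claw": 0.085}
    - {"x": -0.231,"y": 0.041,"z": 0.137,"wx": 0,"wy": 0,"wz": 0,"claw": 0.085}
    - {"x": -0.231,"y": 0.041,"z": 0.137,"wx": 0,"wy": 0,"wz": 0,"claw": 0.085}

```text
time: 2.77
ee_pos: [0.5671, -0.2085, 0.1503]
tool_rot: [1.928, 2.48, 0.0]
ft_force: [0.3, 0.4, 0.1]
grip_width: 0.085
grip_force: 0.0
```

```bash
python3 go.py .59 -.259 .09 14
```

```text
shift [-0.0546  0.0097  0.0603] turn [0.  0.  0.3] psi now 14.3 t 2.7667
```

Call:
jog_arm:
  targets:
    - {"x": -0.055,"y": 0.01,"z": 0.06,"wx": 0,"wy": 0,"wz": 0,"claw": 0.085}
    - {"x": -0.055,"y": 0.01,"z": 0.06,"wx": 0,"wy": 0,"wz": 0,"claw": 0.085}
    - {"x": -0.055,"y": 0.01,"z": 0.06,"wx": 0,"wy": 0,"wz": 0,"claw": 0.085}
    - {"x": -0.055,"y": 0.01,"z": 0.06,"wx": 0,"wy": 0,"wz": 0,"claw": 0.085}

```text
time: 3.1
ee_pos: [0.5889, -0.2581, 0.0886]
tool_rot: [-1.927, -2.475, 0.001]
ft_force: [-0.5, -0.0, -0.7]
grip_width: 0.0853
grip_force: 0.0
```

```bash
python3 - <<'E'
from h import *
save('side','s1.png',(215,200,110,100),6)
o=env.get_obs();print(o['ee_pos'],proj('side',[.59,-.259,.024]),proj('side',o['ee_pos']))
E
python3 go.py .59 -.259 .028 14
```

```text
[ 0.5895912  -0.25739167  0.09066812] [270.38773816 265.34736914] [270.98165581 252.06007162]
shift [-0.0018  0.0001  0.0627] turn [-0.1 -0.1  0.3] psi now 14.3 t 3.15
```

View pics/s1.png

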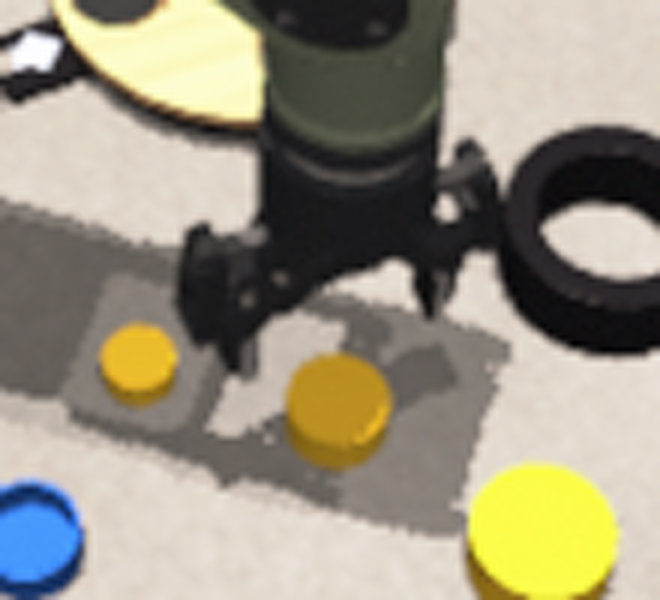

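In the crop the medium cap's top is at (338,403), full image (271.3,267.2), squarely between the open fingers. The pads clear the small cap at (138,360) and the tape roll. I'll shift about 2–3 mm toward −y, go down and grip.

Call:
jog_arm:
  targets:
    - {"x": -0.004,"y": 0.001,"z": 0.03,"wx": 0,"wy": 0,"wz": 0,"claw": 0.085}
    - {"x": -0.004,"y": 0.001,"z": 0.062,"wx": 0,"wy": 0,"wz": 0,"claw": 0.085}
    - {"x": -0.004,"y": 0.001,"z": 0.062,"wx": 0,"wy": 0,"wz": 0,"claw": 0.085}
    - {"x": -0.004,"y": 0.001,"z": 0.062,"wx": 0,"wy": 0,"wz": 0,"claw": 0.04}
    - {"x": -0.004,"y": 0.001,"z": 0.062,"wx": 0,"wy": 0,"wz": 0,"claw": 0.04}

```text
time: 3.57
ee_pos: [0.5931, -0.2608, 0.032]
tool_rot: [1.924, 2.479, 0.002]
ft_force: [0.2, -0.4, 0.2]
grip_width: 0.0635
grip_force: 0.0
```

Call:
jog_arm:
  targets:
    - {"x": 0,"y": 0,"z": 0,"wx": 0,"wy": 0,"wz": 0,"claw": 0.04}
    - {"x": 0,"y": 0,"z": 0,"wx": 0,"wy": 0,"wz": 0,"claw": 0.04}
    - {"x": 0,"y": 0,"z": 0,"wx": 0,"wy": 0,"wz": 0,"claw": 0.04}

```text
time: 3.82
ee_pos: [0.5935, -0.2613, 0.0328]
tool_rot: [1.924, 2.477, 0.003]
ft_force: [-0.1, 2.2, 6.1]
grip_width: 0.0481
grip_force: 61.2
```

Call:
jog_arm:
  targets:
    - {"x": 0,"y": 0,"z": -0.03,"wx": 0,"wy": 0,"wz": 0,"claw": 0.04}
    - {"x": 0,"y": 0,"z": -0.07,"wx": 0,"wy": 0,"wz": 0,"claw": 0.04}
    - {"x": 0,"y": 0,"z": -0.11,"wx": 0,"wy": 0,"wz": 0,"claw": 0.04}
    - {"x": 0,"y": 0,"z": -0.14,"wx": 0,"wy": 0,"wz": 0,"claw": 0.04}
    - {"x": 0,"y": 0,"z": -0.14,"wx": 0,"wy": 0,"wz": 0,"claw": 0.04}

```text
time: 4.23
ee_pos: [0.5957, -0.2627, 0.1795]
tool_rot: [1.917, 2.467, 0.006]
ft_force: [1.4, -0.5, 0.8]
grip_width: 0.048
grip_force: 62.1
```

```bash
python3 go.py .6063 -.0574 .17 14.7
```

```text
shift [0.1964 0.061  0.0081] turn [ 0.8  0.6 -0.4] psi now 14.3 t 4.2333
```

Call:
jog_arm:
  targets:
    - {"x": 0.196,"y": 0.061,"z": 0.008,"wx": 0,"wy": 0,"wz": 0,"claw": 0.04}
    - {"x": 0.196,"y": 0.061,"z": 0.008,"wx": 0,"wy": 0,"wz": 0,"claw": 0.04}
    - {"x": 0.196,"y": 0.061,"z": 0.008,"wx": 0,"wy": 0,"wz": 0,"claw": 0.04}
    - {"x": 0.196,"y": 0.061,"z": 0.008,"wx": 0,"wy": 0,"wz": 0,"claw": 0.04}
    - {"x": 0.196,"y": 0.061,"z": 0.008,"wx": 0,"wy": 0,"wz": 0,"claw": 0.04}

```text
time: 4.65
ee_pos: [0.6024, -0.0539, 0.1627]
tool_rot: [1.926, 2.479, 0.002]
ft_force: [1.1, 0.0, -0.5]
grip_width: 0.0481
grip_force: 62.1
```

Call:
jog_arm:
  targets:
    - {"x": 0,"y": 0,"z": 0,"wx": 0,"wy": 0,"wz": 0,"claw": 0.04}
    - {"x": 0,"y": 0,"z": 0,"wx": 0,"wy": 0,"wz": 0,"claw": 0.04}

```text
time: 4.82
ee_pos: [0.6026, -0.054, 0.1624]
tool_rot: [1.921, 2.484, 0.001]
ft_force: [0.3, -1.4, -0.7]
grip_width: 0.0474
grip_force: 62.1
```

```bash
python3 go.py .6063 -.0574 .15 14.7; python3 - <<'E'
from h import *
save('side','s2.png',(215,130,110,100),6)
o=env.get_obs();print(o['ee_pos'],o['tool_rot'],proj('side',[.6063,-.0574,.097]),proj('side',o['ee_pos']-[0,0,.009]))
E
```

```text
shift [-0.0042  0.0027  0.0124] turn [ 0.1  0.  -0.2] psi now 14.5 t 4.8167
[ 0.60269096 -0.05554957  0.16232303] [1.92381226e+00 2.48132348e+00 8.43305812e-04] [266.34626308 195.03714106] [265.54177648 182.10920209]
```

View pics/s2.png

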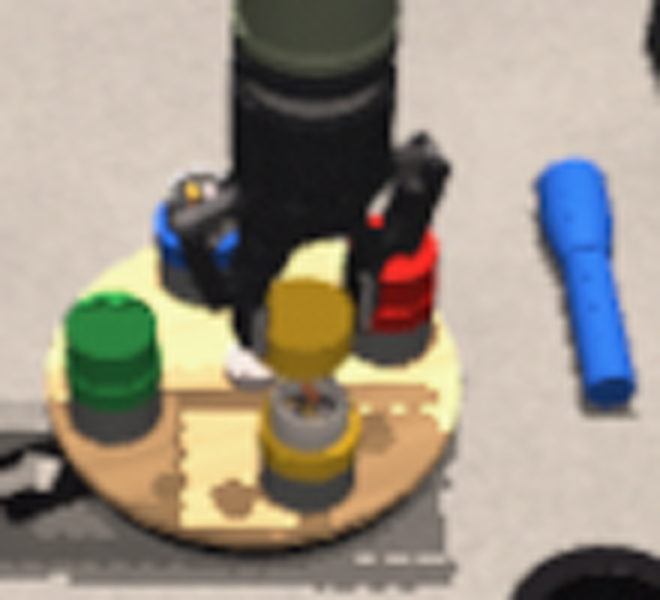

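In the crop the held cap's top is at (308,303) and the pot mouth just below it at (308,398). I'll turn both into positions.

```bash
python3 - <<'E'
from h import *
np.set_printoptions(precision=4,suppress=True)
f=lambda p:(215+(p[0]+.5)/6-.5,130+(p[1]+.5)/6-.5)
print('cap',at_z('side',f((308,304)),.153),'mouth',at_z('side',f((308,398)),.097))
# segment yellow cap & predicted cylinder silhouette fit
a=cams.get_image('side');hsv=cv2.cvtColor(a,cv2.COLOR_RGB2HSV)
m=cv2.inRange(hsv,(18,150,60),(34,255,255));m[:170]=0;m[210:]=0;m[:,:250]=0;m[:,285:]=0
n,l,st,ce=cv2.connectedComponentsWithStats(m);print(st[1:],ce[1:])
def cyl(x,y,z0,z1,r):
  t=np.linspace(0,2*np.pi,60);P=np.array([proj('side',[x+r*np.cos(k),y+r*np.sin(k),z]) for z in(z0,z1) for k in t]);return P.min(0),P.max(0)
print(cyl(.6027,-.0555,.129,.153,.025)); print('band',cyl(.6063,-.0574,.068,.075,.026))
for r in cams.place_of('side','yellow_cap')[:5]: print(r, at_z('side',r['at'],.129))
for r in cams.place_of('side','yellow_mouth')[:2]: print(r, at_z('side',r['at'],.097))
E
```

```text
cap [ 0.6049 -0.0479  0.153 ] mouth [ 0.6045 -0.0608  0.097 ]
[[259 177  16  17 215]
 [258 197  18  13  98]] [[266.0837 184.4744]
 [266.1837 204.6837]]
(array([257.0081, 176.0876]), array([274.0106, 193.9002]))
band (array([257.7578, 193.4329]), array([274.5469, 207.6333]))
{'at': [306.9, 290.3], 'conf': 0.79} [ 0.6536 -0.3988  0.129 ]
{'at': [266.7, 185.1], 'conf': 0.69} [ 0.6083 -0.0457  0.129 ]
{'at': [234.3, 259.7], 'conf': 0.57} [ 0.4876 -0.293   0.129 ]
{'at': [309.8, 179.8], 'conf': 0.31} [ 0.7419 -0.0402  0.129 ]
{'at': [264.0, 194.9], 'conf': 0.75} [ 0.5993 -0.056   0.097 ]
```

The silhouettes give about +1.5 mm in x and −2.5 mm in y to go. I'll correct that and lower in steps.

Call:
jog_arm:
  targets:
    - {"x": -0.003,"y": 0.001,"z": 0,"wx": 0,"wy": 0,"wz": 0,"claw": 0.04}
    - {"x": -0.003,"y": 0.001,"z": 0.015,"wx": 0,"wy": 0,"wz": 0,"claw": 0.04}
    - {"x": -0.003,"y": 0.001,"z": 0.028,"wx": 0,"wy": 0,"wz": 0,"claw": 0.04}
    - {"x": -0.003,"y": 0.001,"z": 0.036,"wx": 0,"wy": 0,"wz": 0,"claw": 0.04}
    - {"x": -0.003,"y": 0.001,"z": 0.038,"wx": 0,"wy": 0,"wz": 0,"claw": 0.04}

```text
time: 5.43
ee_pos: [0.6037, -0.0598, 0.1218]
tool_rot: [-1.928, -2.478, 0.002]
ft_force: [0.6, 0.2, -0.5]
grip_width: 0.0478
grip_force: 62.1
```

Call:
jog_arm:
  targets:
    - {"x": 0,"y": 0,"z": 0.003,"wx": 0,"wy": 0,"wz": 0,"claw": 0.04}
    - {"x": 0,"y": 0,"z": 0.006,"wx": 0,"wy": 0,"wz": 0,"claw": 0.04}
    - {"x": 0,"y": 0,"z": 0.006,"wx": 0,"wy": 0,"wz": 0,"claw": 0.04}

```text
time: 5.68
ee_pos: [0.6041, -0.059, 0.1171]
tool_rot: [-1.928, -2.48, 0.0]
ft_force: [0.0, 0.0, -0.8]
grip_width: 0.0476
grip_force: 62.1
```

Call:
jog_arm:
  targets:
    - {"x": 0,"y": 0,"z": 0.002,"wx": 0,"wy": 0,"wz": 0,"claw": 0.04}
    - {"x": 0,"y": 0,"z": 0.004,"wx": 0,"wy": 0,"wz": 0,"claw": 0.04}
    - {"x": 0,"y": 0,"z": 0.005,"wx": 0,"wy": 0,"wz": 0,"claw": 0.04}
    - {"x": 0,"y": 0,"z": 0.006,"wx": 0,"wy": 0,"wz": 0,"claw": 0.04}

```text
time: 6.02
ee_pos: [0.6042, -0.0587, 0.1113]
tool_rot: [1.927, 2.481, 0.0]
ft_force: [0.3, 0.3, 0.4]
grip_width: 0.0477
grip_force: 62.1
```

Call:
jog_arm:
  targets:
    - {"x": 0,"y": 0,"z": 0.001,"wx": 0,"wy": 0,"wz": 0,"claw": 0.04}
    - {"x": 0,"y": 0,"z": 0.001,"wx": 0,"wy": 0,"wz": 0,"claw": 0.04}

```text
time: 6.18
ee_pos: [0.6042, -0.0587, 0.1101]
tool_rot: [-1.927, -2.481, 0.0]
ft_force: [-1.2, -0.3, -0.3]
grip_width: 0.0477
grip_force: 62.1
```

Call:
jog_arm:
  targets:
    - {"x": 0,"y": 0,"z": 0.001,"wx": 0,"wy": 0,"wz": 0,"claw": 0.04}
    - {"x": 0,"y": 0,"z": 0.002,"wx": 0,"wy": 0,"wz": 0,"claw": 0.04}
    - {"x": 0,"y": 0,"z": 0.002,"wx": 0,"wy": 0,"wz": 0,"claw": 0.04}

```text
time: 6.43
ee_pos: [0.6049, -0.0586, 0.1097]
tool_rot: [1.926, 2.48, 0.002]
ft_force: [-1.5, 1.2, 6.4]
grip_width: 0.0477
grip_force: 62.7
```

Call:
jog_arm:
  targets:
    - {"x": 0,"y": 0,"z": 0.001,"wx": 0,"wy": 0,"wz": 0,"claw": 0.04}
    - {"x": 0,"y": 0,"z": 0.001,"wx": 0,"wy": 0,"wz": 0,"claw": 0.04}

```text
time: 6.6
ee_pos: [0.6053, -0.0585, 0.1096]
tool_rot: [1.925, 2.479, 0.004]
ft_force: [-1.4, 1.4, 9.5]
grip_width: 0.048
grip_force: 63.0
```

The contact force comes on where the cap should seat (rim about 77 mm). I'll let go now.

Call:
jog_arm:
  targets:
    - {"x": 0,"y": 0,"z": -0.001,"wx": 0,"wy": 0,"wz": 0,"claw": 0.085}
    - {"x": 0,"y": 0,"z": -0.001,"wx": 0,"wy": 0,"wz": 0,"claw": 0.085}
    - {"x": 0,"y": 0,"z": -0.001,"wx": 0,"wy": 0,"wz": 0,"claw": 0.085}
    - {"x": 0,"y": 0,"z": -0.001,"wx": 0,"wy": 0,"wz": 0,"claw": 0.085}
    - {"x": 0,"y": 0,"z": -0.001,"wx": 0,"wy": 0,"wz": 0,"claw": 0.085}

```text
time: 7.02
ee_pos: [0.604, -0.0587, 0.1078]
tool_rot: [-1.927, -2.48, 0.001]
ft_force: [0.5, -0.4, 0.0]
grip_width: 0.085
grip_force: 0.0
```

Call:
jog_arm:
  targets:
    - {"x": 0,"y": 0,"z": -0.04,"wx": 0,"wy": 0,"wz": 0,"claw": 0.085}
    - {"x": 0,"y": 0,"z": -0.07,"wx": 0,"wy": 0,"wz": 0,"claw": 0.085}
    - {"x": 0,"y": 0,"z": -0.07,"wx": 0,"wy": 0,"wz": 0,"claw": 0.085}

```text
time: 7.27
ee_pos: [0.6076, -0.0592, 0.1844]
tool_rot: [1.921, 2.473, 0.01]
ft_force: [0.9, 0.1, 0.5]
grip_width: 0.0851
grip_force: 0.0
```

```bash
python3 - <<'E'
from h import *
np.set_printoptions(precision=4,suppress=True)
save('side','s3.png',(215,130,110,100),6)
a=cams.get_image('side');hsv=cv2.cvtColor(a,cv2.COLOR_RGB2HSV)
m=cv2.inRange(hsv,(18,150,60),(34,255,255));m[:170]=0;m[215:]=0;m[:,:250]=0;m[:,285:]=0
n,l,st,ce=cv2.connectedComponentsWithStats(m);print(st[1:])
t=np.linspace(0,2*np.pi,60)
P=np.array([proj('side',[.6063+r*np.cos(k),-.0574+r*np.sin(k),z]) for z,r in((.101,.025),(.077,.025),(.07,.026)) for k in t]);print(P.min(0),P.max(0)-P.min(0),P.max(0))
E
```

```text
[[258 189  17  21 297]]
[257.7638 188.1135] [16.8142 19.106 ] [274.578  207.2196]
```

View pics/s3.png

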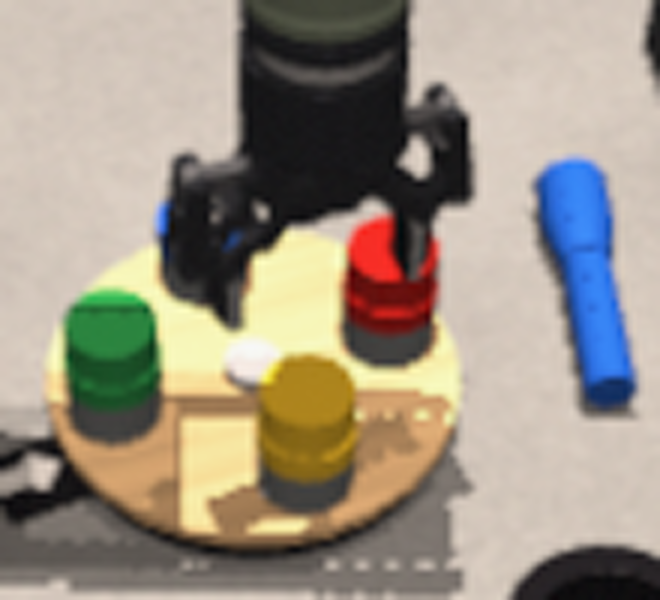

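The cap sits level on the pot at crop (308,393), with the same stack height as the red and green pots. I'll regrip lower, across cap and body.

```bash
python3 go.py .605 -.058 .09 14.7
```

```text
shift [0.0008 0.0002 0.0894] turn [ 0.1  0.1 -0.4] psi now 14.3 t 7.3667
```

Call:
jog_arm:
  targets:
    - {"x": 0,"y": 0,"z": 0.035,"wx": 0,"wy": 0,"wz": 0,"claw": 0.085}
    - {"x": 0,"y": 0,"z": 0.065,"wx": 0,"wy": 0,"wz": 0,"claw": 0.085}
    - {"x": 0,"y": 0,"z": 0.085,"wx": 0,"wy": 0,"wz": 0,"claw": 0.085}
    - {"x": 0,"y": 0,"z": 0.089,"wx": 0,"wy": 0,"wz": 0,"claw": 0.085}
    - {"x": 0,"y": 0,"z": 0.089,"wx": 0,"wy": 0,"wz": 0,"claw": 0.085}

```text
time: 7.78
ee_pos: [0.6024, -0.0585, 0.0865]
tool_rot: [-1.924, -2.477, 0.005]
ft_force: [-0.4, 0.8, -0.3]
grip_width: 0.0849
grip_force: 0.0
```

Call:
jog_arm:
  targets:
    - {"x": 0,"y": 0,"z": 0,"wx": 0,"wy": 0,"wz": 0,"claw": 0.06}
    - {"x": 0,"y": 0,"z": 0,"wx": 0,"wy": 0,"wz": 0,"claw": 0.04}
    - {"x": 0,"y": 0,"z": 0,"wx": 0,"wy": 0,"wz": 0,"claw": 0.04}
    - {"x": 0,"y": 0,"z": 0,"wx": 0,"wy": 0,"wz": 0,"claw": 0.04}
    - {"x": 0,"y": 0,"z": 0,"wx": 0,"wy": 0,"wz": 0,"claw": 0.04}

```text
time: 8.2
ee_pos: [0.6054, -0.0588, 0.0911]
tool_rot: [1.926, 2.478, 0.003]
ft_force: [0.1, 2.2, 6.7]
grip_width: 0.0491
grip_force: 62.1
```

Gripped. In the tool frame the turning axis lies at (+0.080, 0), so the arc rows are x = 0.08(1−cosθ), y = −0.08 sinθ and wz = θ.

Call:
jog_arm:
  targets:
    - {"x": 0,"y": -0.0014,"z": 0,"wx": 0,"wy": 0,"wz": 1,"claw": 0.04}
    - {"x": 0.0001,"y": -0.0042,"z": 0,"wx": 0,"wy": 0,"wz": 3,"claw": 0.04}
    - {"x": 0.0003,"y": -0.007,"z": 0,"wx": 0,"wy": 0,"wz": 5,"claw": 0.04}
    - {"x": 0.0007,"y": -0.0104,"z": 0,"wx": 0,"wy": 0,"wz": 7.5,"claw": 0.04}
    - {"x": 0.0012,"y": -0.0139,"z": 0,"wx": 0,"wy": 0,"wz": 10,"claw": 0.04}

```text
time: 8.62
ee_pos: [0.5913, -0.0608, 0.0911]
tool_rot: [2.137, 2.299, 0.004]
ft_force: [-0.4, 3.2, 6.2]
grip_width: 0.0488
grip_force: 62.3
```

Call:
jog_arm:
  targets:
    - {"x": 0.0001,"y": -0.0035,"z": 0,"wx": 0,"wy": 0,"wz": 2.5,"claw": 0.04}
    - {"x": 0.0003,"y": -0.007,"z": 0,"wx": 0,"wy": 0,"wz": 5,"claw": 0.04}
    - {"x": 0.0007,"y": -0.0104,"z": 0,"wx": 0,"wy": 0,"wz": 7.5,"claw": 0.04}
    - {"x": 0.0012,"y": -0.0139,"z": 0,"wx": 0,"wy": 0,"wz": 10,"claw": 0.04}
    - {"x": 0.0019,"y": -0.0173,"z": 0,"wx": 0,"wy": 0,"wz": 12.5,"claw": 0.04}

```text
time: 9.03
ee_pos: [0.5738, -0.0598, 0.0911]
tool_rot: [2.376, 2.054, 0.005]
ft_force: [-0.6, 3.0, 8.9]
grip_width: 0.0494
grip_force: 62.3
```

Forces are small, so I'll continue.

Call:
jog_arm:
  targets:
    - {"x": 0.0001,"y": -0.0035,"z": 0,"wx": 0,"wy": 0,"wz": 2.5,"claw": 0.04}
    - {"x": 0.0003,"y": -0.007,"z": 0,"wx": 0,"wy": 0,"wz": 5,"claw": 0.04}
    - {"x": 0.0007,"y": -0.0104,"z": 0,"wx": 0,"wy": 0,"wz": 7.5,"claw": 0.04}
    - {"x": 0.0012,"y": -0.0139,"z": 0,"wx": 0,"wy": 0,"wz": 10,"claw": 0.04}
    - {"x": 0.0019,"y": -0.0173,"z": 0,"wx": 0,"wy": 0,"wz": 12.5,"claw": 0.04}

```text
time: 9.45
ee_pos: [0.557, -0.055, 0.0911]
tool_rot: [2.586, 1.783, 0.006]
ft_force: [-0.3, 5.2, 8.6]
grip_width: 0.0491
grip_force: 62.3
```

Call:
jog_arm:
  targets:
    - {"x": 0.0001,"y": -0.0035,"z": 0,"wx": 0,"wy": 0,"wz": 2.5,"claw": 0.04}
    - {"x": 0.0003,"y": -0.007,"z": 0,"wx": 0,"wy": 0,"wz": 5,"claw": 0.04}
    - {"x": 0.0007,"y": -0.0104,"z": 0,"wx": 0,"wy": 0,"wz": 7.5,"claw": 0.04}
    - {"x": 0.0012,"y": -0.0139,"z": 0,"wx": 0,"wy": 0,"wz": 10,"claw": 0.04}
    - {"x": 0.0019,"y": -0.0173,"z": 0,"wx": 0,"wy": 0,"wz": 12.5,"claw": 0.04}

```text
time: 9.87
ee_pos: [0.5416, -0.0469, 0.0911]
tool_rot: [2.765, 1.492, 0.006]
ft_force: [-0.1, 6.4, 7.7]
grip_width: 0.0492
grip_force: 62.3
```

```bash
python3 - <<'E'
from h import *
o=env.get_obs();d=o['ee_pos'][:2]-[.586,.02];M=R.from_rotvec(o['tool_rot']).as_matrix()
print(np.hypot(*d),np.degrees(np.arctan2(d[1],d[0])),np.degrees(np.arctan2(M[1,1],M[0,1])),o['ft_force'],o['wrist_torque'])
E
```

```text
0.08024420764014537 -123.56257949981826 -33.29827680310585 [-0.094721    6.36407835  7.72907239] [1.00014049 0.02645651 0.37420898]
```

Call:
jog_arm:
  targets:
    - {"x": 0.0001,"y": -0.0035,"z": 0,"wx": 0,"wy": 0,"wz": 2.5,"claw": 0.04}
    - {"x": 0.0003,"y": -0.007,"z": 0,"wx": 0,"wy": 0,"wz": 5,"claw": 0.04}
    - {"x": 0.0007,"y": -0.0104,"z": 0,"wx": 0,"wy": 0,"wz": 7.5,"claw": 0.04}
    - {"x": 0.0012,"y": -0.0139,"z": 0,"wx": 0,"wy": 0,"wz": 10,"claw": 0.04}
    - {"x": 0.0019,"y": -0.0173,"z": 0,"wx": 0,"wy": 0,"wz": 12.5,"claw": 0.04}

```text
time: 10.28
ee_pos: [0.5284, -0.0356, 0.0911]
tool_rot: [-2.91, -1.182, -0.007]
ft_force: [0.3, 6.2, 7.8]
grip_width: 0.0491
grip_force: 62.3
```

Call:
jog_arm:
  targets:
    - {"x": 0.0001,"y": -0.0035,"z": 0,"wx": 0,"wy": 0,"wz": 2.5,"claw": 0.04}
    - {"x": 0.0003,"y": -0.007,"z": 0,"wx": 0,"wy": 0,"wz": 5,"claw": 0.04}
    - {"x": 0.0007,"y": -0.0104,"z": 0,"wx": 0,"wy": 0,"wz": 7.5,"claw": 0.04}
    - {"x": 0.0012,"y": -0.0139,"z": 0,"wx": 0,"wy": 0,"wz": 10,"claw": 0.04}
    - {"x": 0.0019,"y": -0.0173,"z": 0,"wx": 0,"wy": 0,"wz": 12.5,"claw": 0.04}

```text
time: 10.7
ee_pos: [0.5179, -0.0217, 0.091]
tool_rot: [-3.021, -0.859, -0.008]
ft_force: [0.4, 7.9, 7.3]
grip_width: 0.049
grip_force: 62.2
```

Call:
jog_arm:
  targets:
    - {"x": 0.0001,"y": -0.0035,"z": 0,"wx": 0,"wy": 0,"wz": 2.5,"claw": 0.04}
    - {"x": 0.0003,"y": -0.007,"z": 0,"wx": 0,"wy": 0,"wz": 5,"claw": 0.04}
    - {"x": 0.0006,"y": -0.0097,"z": 0,"wx": 0,"wy": 0,"wz": 7,"claw": 0.04}
    - {"x": 0.001,"y": -0.0125,"z": 0,"wx": 0,"wy": 0,"wz": 9,"claw": 0.04}
    - {"x": 0.0012,"y": -0.0139,"z": 0,"wx": 0,"wy": 0,"wz": 10,"claw": 0.04}

```text
time: 11.12
ee_pos: [0.5117, -0.0098, 0.091]
tool_rot: [-3.085, -0.594, -0.008]
ft_force: [0.3, 4.1, 6.7]
grip_width: 0.049
grip_force: 62.3
```

Call:
jog_arm:
  targets:
    - {"x": 0,"y": -0.0014,"z": 0,"wx": 0,"wy": 0,"wz": 1,"claw": 0.04}
    - {"x": 0.0001,"y": -0.0028,"z": 0,"wx": 0,"wy": 0,"wz": 2,"claw": 0.04}
    - {"x": 0.0001,"y": -0.0028,"z": 0,"wx": 0,"wy": 0,"wz": 2,"claw": 0.04}
    - {"x": 0.0001,"y": -0.0028,"z": 0,"wx": 0,"wy": 0,"wz": 2,"claw": 0.04}

```text
time: 11.45
ee_pos: [0.5107, -0.0072, 0.091]
tool_rot: [-3.094, -0.541, -0.007]
ft_force: [0.5, 5.7, 7.0]
grip_width: 0.0491
grip_force: 62.3
```

```bash
python3 - <<'E'
from h import *
o=env.get_obs();d=o['ee_pos'][:2]-[.586,.02];M=R.from_rotvec(o['tool_rot']).as_matrix()
print(np.hypot(*d),np.degrees(np.arctan2(d[1],d[0])),np.degrees(np.arctan2(M[1,1],M[0,1])),o['ft_force'],o['wrist_torque'],o['time'])
save('top','t4.png',(195,140,95,90),6)
save('side','s4.png',(200,130,110,100),6)
E
```

```text
0.08003962549508593 -160.15168358775563 -70.151806689318 [0.52829127 5.72211588 6.96189698] [0.80377968 0.02756975 0.41056274] 11.45
```

View pics/t4.png

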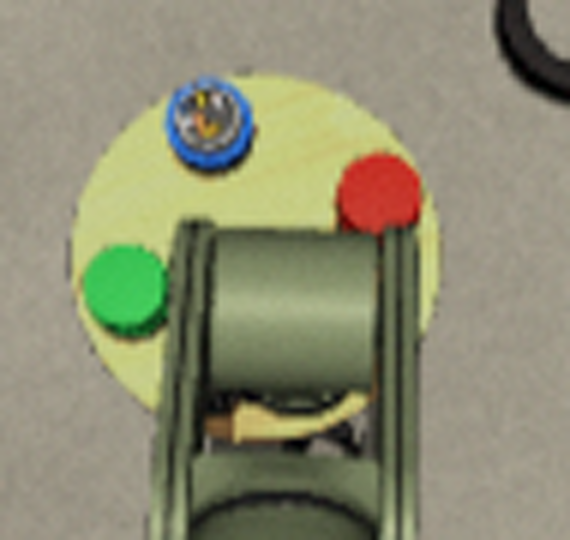

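View pics/s4.png

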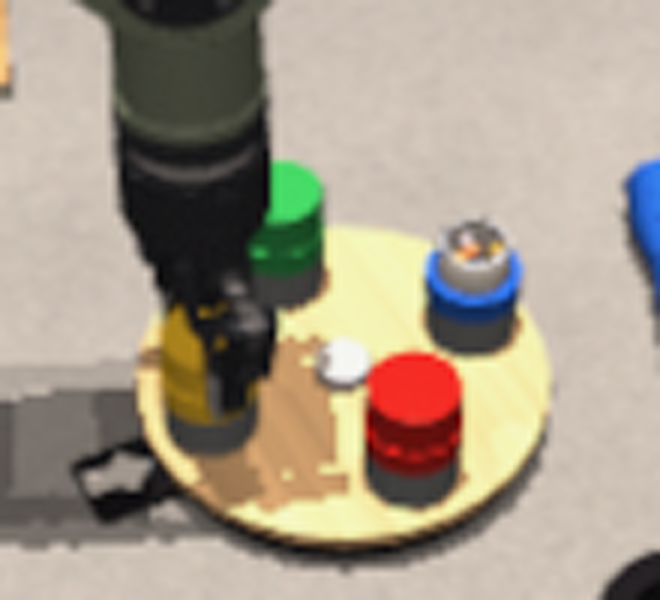

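The top crop shows blue at (208,116), green at (127,285) and red at (380,192). In the side crop the yellow pot stands at the tongue with its cap still seated. I'll work out the remaining angle from these pots.

```bash
python3 - <<'E'
from h import *
np.set_printoptions(precision=4,suppress=True)
f=lambda p,z:at_z('top',(195+(p[0]+.5)/6-.5,140+(p[1]+.5)/6-.5),z)[:2]
g=lambda p,z:at_z('side',(200+(p[0]+.5)/6-.5,130+(p[1]+.5)/6-.5),z)[:2]
def ang(B,Rd,G):
  ax=np.array([.586,.02]); c=(Rd+G)/2; print(B,Rd,G,'axis RG',c)
  rg=np.degrees(np.arctan2(*(Rd-G)[::-1])); b=np.degrees(np.arctan2(*(B-(ax+c)/2)[::-1])); print('yellow angle via RG',rg-90,'via B',b-180)
ang(f((208,116),.097),f((380,192),.101),f((127,285),.101))
h=g((343,362),.042);r=g((414,388),.101);b=g((473,247),.097); print('side hub',h,'red',r,'blue',b,np.degrees(np.arctan2(*(r-h)[::-1])),np.degrees(np.arctan2(*(b-h)[::-1])))
p=g((122,480),.01);print('pointer side',p,np.degrees(np.arctan2(*(p-h)[::-1])),np.degrees(np.arctan2(*(p-[.586,.02])[::-1])))
for z in cams.place_of('side','front_spot'): print(z,at_z('side',z['at'],.097))
E
```

```text
[0.6615 0.047 ] [ 0.614  -0.0549] [0.5598 0.0949] axis RG [0.5869 0.02  ]
yellow angle via RG -160.1014325120674 via B -160.21621171783596
side hub [0.5867 0.0161] red [ 0.6129 -0.0585] blue [0.6604 0.0413] -70.67553435780593 18.867991989493746
pointer side [ 0.4605 -0.026 ] -161.53620033634846 -159.85968987782027
{'at': [234.8, 185.8], 'conf': 0.6} [ 0.514  -0.0072  0.097 ]
```

```bash
python3 - <<'E'
from h import *
np.set_printoptions(precision=4,suppress=True)
ax=np.array([.5865,.02])
for c,(l,t,r,b) in(('top',(372,332,406,354)),('side',(326,312,360,342))):
  im=cv2.imread(f'pics/{c}.png').astype(int)
  k=np.zeros(im.shape[:2],bool)
  hsv=cv2.cvtColor(im.astype('u1'),cv2.COLOR_BGR2HSV)
  dark=hsv[:,:,2]<95; white=(hsv[:,:,2]>(205))&(hsv[:,:,1]<28)
  ys,xs=np.nonzero((dark)[t:b,l:r]); X=np.array([at_z(c,((x+l+.5)*.64-.5,(y+t+.5)*.64-.5),.01)[:2] for x,y in zip(xs,ys)])
  rr=np.hypot(*(X-ax).T); A=np.degrees(np.arctan2(*(X-ax).T[::-1]))%360-360
  for lo,hi in((.122,.13),(.13,.138),(.138,.146),(.146,.152)):
    s=A[(rr>lo)&(rr<hi)]
    if len(s)>2: print(c,lo,'dark edges',s.min(),s.max(),'mid',(s.min()+s.max())/2,len(s))
  ys,xs=np.nonzero(white[t:b,l:r]); X=np.array([at_z(c,((x+l+.5)*.64-.5,(y+t+.5)*.64-.5),.01)[:2] for x,y in zip(xs,ys)])
  if len(X): print('white',len(X),X.mean(0),(np.degrees(np.arctan2(*(X-ax).T[::-1]))%360-360).mean())
E
```

```text
top 0.122 dark edges -172.11201682034576 -152.38241575906136 mid -162.24721628970354 28
top 0.13 dark edges -171.6971484898086 -152.44994146345218 mid -162.0735449766304 34
top 0.138 dark edges -171.33858166209265 -153.0182505301985 mid -162.17841609614555 41
top 0.146 dark edges -170.5753623886543 -153.87655593382996 mid -162.22595916124214 29
white 36 [ 0.4593 -0.0218] -161.80301131674798
side 0.122 dark edges -169.82268244867387 -149.09445852952388 mid -159.45857048909886 26
side 0.13 dark edges -169.48017469757525 -149.80968908856173 mid -159.64493189306847 28
side 0.138 dark edges -168.63148324940013 -150.45722150216858 mid -159.54435237578434 39
side 0.146 dark edges -168.89169230457557 -151.12955360499205 mid -160.0106229547838 28
white 83 [ 0.4584 -0.0215] -162.04376409044576
```

The top view puts the pointer at −162.1°, and the side view agrees once its own hub offset is taken out. I'll turn 2° more.

Call:
jog_arm:
  targets:
    - {"x": 0,"y": -0.0014,"z": 0,"wx": 0,"wy": 0,"wz": 1,"claw": 0.04}
    - {"x": 0.0001,"y": -0.0028,"z": 0,"wx": 0,"wy": 0,"wz": 2,"claw": 0.04}
    - {"x": 0.0001,"y": -0.0028,"z": 0,"wx": 0,"wy": 0,"wz": 2,"claw": 0.04}
    - {"x": 0.0001,"y": -0.0028,"z": 0,"wx": 0,"wy": 0,"wz": 2,"claw": 0.04}
    - {"x": 0.0001,"y": -0.0028,"z": 0,"wx": 0,"wy": 0,"wz": 2,"claw": 0.04}

```text
time: 12.02
ee_pos: [0.5098, -0.0045, 0.091]
tool_rot: [-3.103, -0.487, -0.007]
ft_force: [0.4, 5.1, 7.8]
grip_width: 0.0491
grip_force: 62.3
```

```bash
python3 - <<'E'
from h import *
im=cams.get_image('top')
hsv=cv2.cvtColor(im,cv2.COLOR_RGB2HSV)
P={}
for n,lo,hi in(('r',(0,170,110),(6,255,255)),('g',(50,120,120),(75,255,255))):
  m=cv2.inRange(hsv,lo,hi);m[:140]=0;m[230:]=0;m[:,:195]=0;m[:,290:]=0
  _,_,st,ce=cv2.connectedComponentsWithStats(m);i=1+np.argmax(st[1:,4]);l,t,w,h,A=st[i];print(n,st[i]);P[n]=at_z('top',ce[i],.1)[:2]
for k in P: print(k,P[k],np.degrees(np.arctan2(*(P[k]-[.5865,.02])[::-1])))
o=env.get_obs();d=o['ee_pos'][:2]-[.586,.02];M=R.from_rotvec(o['tool_rot']).as_matrix()
print(np.hypot(*d),np.degrees(np.arctan2(d[1],d[0])),np.degrees(np.arctan2(M[1,1],M[0,1])),o['ft_force'],o['grip_force'],o['dq'],o['time'])
E
```

```text
r [252 167  14  12 136]
g [209 180  13  14 152]
r [ 0.61063199 -0.05538085] -72.24834860243178
g [0.56228812 0.09744765] 107.36041932421357
0.08000569223204583 -162.1542860153023 -72.14918263816905 [0.23276426 5.80590065 7.72195523] 62.34232099726796 [ 0.00052983 -0.00057816 -0.00198709 -0.00054034  0.00187672 -0.0010145 ] 12.0667
```

The yellow pot is now at −162.2°, within about 0.1° of the pointer. It is at rest and still gripped, so I'll hand in.

```bash
python3 -c "
from cell import env; print(env.hand_in())"
```

```text
the job is handed in; nothing more can be done
None
```

The yellow cap is fully on its pot and was released; the carousel was then turned until that pot stood at the white pointer (within about 0.1° by my measurement), and I handed the job in at 12 s with the gripper still holding it there.

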